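Start the jam filler for the jar under its spout

ROBOT

A 6-joint arm with a two-finger parallel gripper is mounted at the origin on the work surface. World frame = base frame: x ahead of the robot, y to its left, z up, the work surface at z = 0. Lengths are in m, angles in rad, forces in N, time in s.
With the tool pointing down it reaches from about 0.325 to 0.75 m from the base axis. Payload 7.6 kg.
Tool frame: the origin (TCP) lies midway between the tips of the shut fingers; the grasp point (between the pads) lies 19 mm behind it; z points along the fingers, y is the line along which they close (so a half turn about z gives the same grasp; the last joint's range is limited). The gripper opens to 85 mm and grips with 20 to 120 N. Pads are 22 mm wide; open, the fingers measure 114 mm over their backs; the gripper's body (76 mm by 85 mm) begins 54 mm behind the grasp point. The pads swing forward as they close: fully open they stand 13 mm farther back than shut.
Start: joints at [-0.07, 0.052, 1.401, -0, 1.689, -0.07], TCP at [0.525, 0, 0.231] pointing down, gripper open.
Joint ranges: [-2.9, 2.9], [-0.91, 2.17], [0.12, 2.37], [-1.06, 4.2], [0.26, 2.73], [-2.93, 2.93]. Speed limits (rad/s): [2.57, 2.57, 3.01, 3.14, 3.14, 3.14].

INTERFACE

Orientations are given as a 3x3 rotation matrix whose columns are the frame's x, y, z axes.
In Python, from rig import readout, get_image, camera_model, manip gives the robot as it stands. The module is installed in compiled form; this text tells all that it offers.
- The arm moves only by the shell command python3 -m crank 'ROWS'. ROWS is JSON, a list of rows, each a list of 3 entries, a list of its own where there are three numbers: the shift along the tool's x, y, z in cm, then the turn, a rotation vector about the tool's x, y, z in degrees, then the finger opening in cm, from 0 to 8.54. In form: [[[dx, dy, dz], [rx, ry, rz], hand], ...]. A call has 1 to 12 rows; each row is the pose to reach, as a shift and turn from the pose commanded when the call began, along the tool's axes at that moment; what a row does not reach only later rows make up. A row lasts 1/10 s, in which the tool goes at most 50 mm and 8.59 degrees, less where a joint would pass 70% of its speed; a pose out of reach is approached as far as the arm can. A call with a gripper value outside its range is refused whole. The fingers move at their own pace and stop on an object; the grip force is fixed at half the most. Time passes only in rows, so rows that repeat a pose let the fingers close. It gives the time, the measured TCP pose, the force, the opening and the grip force at its end, in the units of the state.
- readout.sense(): the state, without advancing time (a new reading comes with each control period).
- get_image(name): name is "scene" or "side" or "wrist"; returns the picture (384x512x3 uint8, blue, green, red); there is no depth.
- camera_model(name): a dict with "fx", "fy", "cx", "cy" (pixels), "dist_coeffs" ([k1, k2, p1, p2, k3] as OpenCV has them; the pictures are not rectified), "rvec" (rotation vector, rad) and "tvec" (3), from world to camera coordinates, as OpenCV has them; the wrist camera has in their place "hand_eye" (4x4, takes a point from camera to tool coordinates, whose origin is the TCP and whose axes are the flange's). Camera axes: x right, y down, z forward; pixel columns grow to the right and rows downward; lengths in m; the calibration is good to about 2 mm. A picture is of the moment at which its call begins: read the wrist's pose just before it. camera_model takes no time and is no camera call.
- manip.close_job(): hands the job in; it is judged then, once.
The state is a dict: "clock": time; "joint_positions": joint angles; "joint_vel": joint speeds; "joint_efforts": joint torques, N m; "eef_pos": TCP position; "eef_rot": TCP orientation; "ft_force": force on the tool from outside, world axes, zero at the start; "torque": the same for the moment, N m; "grip_width": finger opening in m; "grasp_force": force on a finger pad.
Only numpy, scipy, OpenCV 4.12 (cv2) and the standard library are available. Lean on these libraries where they do the work, as an engineer would, in place of code of your own. Each camera call takes 0.05 s, during which the arm holds its last target. There are 200 camera calls.

TASK

Get the jar filler going for the empty jar that already stands under its spout: push the back half of the main rocker switch down to turn the machine on, then push the portion key for that jar's size fully in (left key small jar, middle medium, right large), then press the round start key all the way down and let it come back up. Push no other portion key, and leave the jars and the other things where they stand.

Things in the scene. Friction and masses are not known exactly. Their poses are not given: they have to be found in the camera images.
- filler: Jar filling machine, fixed: white console (220 mm deep, 260 wide) on the right, steel drip plate 22 mm high in the middle (y 0.13 to 0.41), steel pump tower 0.26 m high with a round hopper up to 0.47 m on the left (y 0.41 to 0.57). Origin on the table under the console's centre; x from the console's front to its back, away from the robot, y left towards the tower, z up.
- panel_mid (a point): Middle of the console's sloping aluminium control panel, 88 mm over the table (65 mm at its front edge, 110 mm at its back edge). x up the slope, away from the robot, y left, z out of the panel, leaning 0.20 rad from vertical towards the robot. All controls are on it, and the keys move along its z. Behind the panel is a level ledge, 80 mm deep and 111 mm high.
- nozzle_tip (a point): Lower end of the steel spout, which reaches from the tower over the drip plate, 157 mm above the table, over the filling place (filler frame x = -0.03, y = 0.27).
- main_switch_push (a point): On the back half (away from the robot, white line) of the main switch, 17 mm behind its pivot. Grey rocker 47 mm front to back, 26 wide, at panel_mid x -0.05, y 0.07, in a black frame 3 mm high. Off: the back half slopes up 0.36 rad, its end 14 mm over the panel; the front half lies flat. Push the back half down until flat, this point 5.5 mm over the panel. Frame turns with the rocker.
- main_switch (a joint): Angle of the rocker: 0 off, 0.36 rad fully on (back half flat with the panel). About 3 N on the back half turns it; no spring: it stays where it is left.
- key_small_top (a point): Centre of the top of the left (towards the tower) of three portion keys, for the small jar: grey, 34 mm front to back by 28 mm, with the smallest white jar sign; at panel_mid x 0.03, y 0.05. Top 12 mm over the panel when out, 6 mm when in; black frame around the keys 3 mm high. z is the panel's normal; the point moves with the key.
- key_small (a joint): Depth of the small-portion key: 0 out, 0.006 m fully in. About 3 N moves it; it has no return spring: it stays in and cannot be pulled out again.
- key_medium_top (a point): Centre of the top of the middle of three portion keys, for the medium jar: grey, 34 mm front to back by 28 mm, with the middle-sized white jar sign; at panel_mid x 0.03, y 0. Top 12 mm over the panel when out, 6 mm when in; black frame around the keys 3 mm high. z is the panel's normal; the point moves with the key.
- key_medium (a joint): Depth of the medium-portion key: 0 out, 0.006 m fully in. About 3 N moves it; it has no return spring: it stays in and cannot be pulled out again.
- key_large_top (a point): Centre of the top of the right of three portion keys, for the large jar: grey, 34 mm front to back by 28 mm, with the biggest white jar sign; at panel_mid x 0.03, y -0.05. Top 12 mm over the panel when out, 6 mm when in; black frame around the keys 3 mm high. z is the panel's normal; the point moves with the key.
- key_large (a joint): Depth of the large-portion key: 0 out, 0.006 m fully in. About 3 N moves it; it has no return spring: it stays in and cannot be pulled out again.
- start_key_top (a point): Centre of the top of the start key: round, grey, 34 mm across, in a steel ring 4 mm high, at the panel's front right (panel_mid x -0.05, y -0.05), 120 mm right of the main switch. Top 14 mm over the panel at rest. z is the panel's normal; the point moves with the key.
- start_key (a joint): Depth of the start key: 0 at rest, 0.006 m fully pressed. Spring: 1.5 N to start, 5 N fully down; it comes back by itself.
- jar_small: The small empty open glass jar, 56 mm across, 62 mm tall, standing loose on the drip plate. Origin at the centre of its underside. One of the three jars stands under the spout (within a few mm of it seen from above), the other two wait behind it, over 0.13 m from it.
- jar_medium: The medium empty open glass jar, 68 mm across, 82 mm tall, standing loose on the drip plate. Origin at the centre of its underside. One of the three jars stands under the spout (within a few mm of it seen from above), the other two wait behind it, over 0.13 m from it.
- jar_large: The large empty open glass jar, 82 mm across, 105 mm tall, standing loose on the drip plate. Origin at the centre of its underside. One of the three jars stands under the spout (within a few mm of it seen from above), the other two wait behind it, over 0.13 m from it.
- jam_a: Closed jar of dark jam, white lid, 68 mm across, 82 mm tall, loose on the table right of the console. Bystander. Origin under its centre.
- jam_b: Closed jar of dark jam, gold-coloured lid, 82 mm across, 105 mm tall, loose on the table right of the console. Bystander. Origin under its centre.
- sample_jar: Small closed sample jar, 44 mm across, 50 mm tall, loose on the ledge behind the panel. Bystander. Origin under its centre.
- jar_lid: Gold-coloured twist-off jar lid, 67 mm across, 11 mm high, lying loose on the ledge behind the panel. Bystander. Origin under its centre.
- label_roll: Roll of paper labels, 90 mm across, 35 mm high, with a 40 mm hole, loose on the table at the front right of the console. Bystander. Origin under its centre.
- spoon: Steel spoon lying loose on the table in front of the console, roughly parallel to its front edge. Bystander. 180 mm long, its round bowl 40 mm across and 8 mm high at the +x end of its own frame. Origin under its middle.
Not all that is in view belongs to the job. What is shaped like the jar_small but purple is not meant. Leave any purple look-alike of the jar_large alone.

How it is judged:
By the outcome, as a careful person would: the job done as asked, in the order asked, and still so for the second after the job is handed in, with the robot touching nothing.
It also fails if it takes over 38 s, if anything falls off the work surface, if the arm or the gripper's body presses on something with over 40 N, if the wrist force passes 120 N, or if a joint passes its speed limit or range.

## Working session

There is one attempt and no reset: what is moved stays moved. The work goes in short steps, Python scripts to look and compute and a shell command to move; the robot and the scene stay as the last step left them, time stands still between calls to the robot, and variables do not carry over. Pictures are saved under pics/ and viewed, at most 10 in all, crops included, and the job is handed in when it is done.

```bash
mkdir -p pics; python3 - <<'E'
from rig import readout,get_image,camera_model
import cv2
for n in("scene","side","wrist"):
    cv2.imwrite(f"pics/{n}0.png",get_image(n)); print(n,camera_model(n))
s=readout.sense();print(s)
E
```

```text
scene {'fx': 469.8580989363974, 'fy': 469.8580989363974, 'cx': 263.86877648828204, 'cy': 189.9976347954055, 'dist_coeffs': array([-0.07600571,  0.        ,  0.        ,  0.        ,  0.        ]), 'rvec': array([ 0.9941574 ,  2.65431041, -0.79507323]), 'tvec': array([ 0.43538027, -0.21008599,  1.48659068])}
side {'fx': 419.509829657058, 'fy': 419.509829657058, 'cx': 255.9133237912243, 'cy': 194.80190178125642, 'dist_coeffs': array([0.01277939, 0.        , 0.        , 0.        , 0.        ]), 'rvec': array([ 2.28435664, -0.50306033,  0.22617785]), 'tvec': array([-0.54026883,  0.20610279,  0.94573552])}
wrist {'fx': 340.19595515790604, 'fy': 340.19595515790604, 'cx': 254.47604952273176, 'cy': 189.0070246839913, 'dist_coeffs': array([-0.0015122,  0.       ,  0.       ,  0.       ,  0.       ]), 'hand_eye': array([[-1.44318942e-04, -9.50456583e-01, -3.10857304e-01,
         8.02251434e-02],
       [ 9.99999638e-01,  1.23618727e-04, -8.42229278e-04,
         1.21910705e-03],
       [ 8.38930145e-04, -3.10857313e-01,  9.50456221e-01,
        -1.43669372e-01],
       [ 0.00000000e+00,  0.0
[... 183 characters left out ...]
036e+00, -7.02927050e-02]), 'joint_vel': array([-0.00086489, -0.00294371, -0.0053436 , -0.00060097,  0.00048422,
       -0.00025436]), 'joint_efforts': array([ 9.01752592e-04, -3.81951857e+01, -3.60423374e+01, -3.57651027e-05,
        4.66565543e-03,  6.07237575e-05]), 'eef_pos': array([5.24777352e-01, 3.43270523e-05, 2.30694235e-01]), 'eef_rot': array([[ 1.64882663e-05,  9.99999335e-01, -1.15297684e-03],
       [ 9.99999996e-01, -1.63920254e-05,  8.34810989e-05],
       [ 8.34621437e-05, -1.15297821e-03, -9.99999332e-01]]), 'ft_force': array([0.09759198, 0.96049974, 0.6156337 ]), 'torque': array([ 0.05629888, -0.05505794, -0.00268155]), 'grasp_force': 0.0, 'grip_width': 0.08550289780509111}
```

View pics/scene0.png

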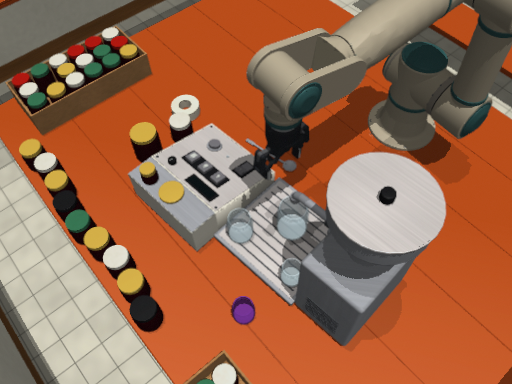

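View pics/side0.png

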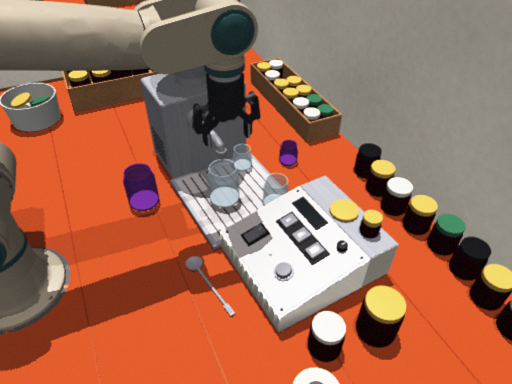

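View pics/wrist0.png

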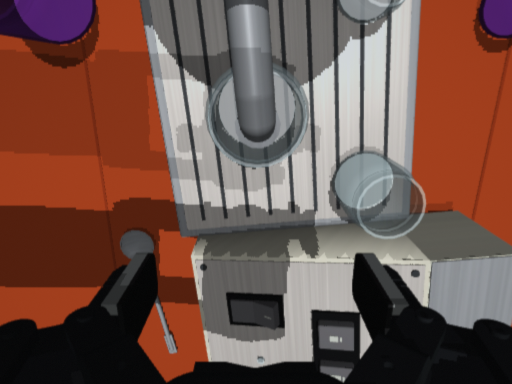

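The scene and side views show the large-looking jar under the spout (side px 224,185), with the other two behind it. The panel is on the right, with the switch at wrist px 255,308. Next I'll shut the hand and look from above the panel.

```bash
python3 -m crank '[[[-4,1,0],[0,0,0],0],[[-8,2,0],[0,0,0],0],[[-12,3,-1],[0,0,0],0],[[-16,4,-2],[0,0,0],0],[[-19,4,-2],[0,0,0],0],[[-19,4,-2],[0,0,0],0],[[-19,4,-2],[0,0,0],0],[[-19,4,-2],[0,0,0],0],[[-19,4,-2],[0,0,0],0]]'
python3 - <<'E'
from rig import readout,get_image
import cv2,numpy as np
s=readout.sense();im=get_image("wrist");np.savez("w1.npz",p=s['eef_pos'],R=s['eef_rot'],im=im)
print(s['eef_pos'],s['grip_width'],s['clock'])
cv2.imwrite("pics/w1.png",cv2.resize(im,(768,576),interpolation=cv2.INTER_CUBIC))
E
```

```text
clock: 1.05
eef_pos: [0.5651, -0.1887, 0.2514]
eef_rot: [[-0.002, 1.0, 0.0], [1.0, 0.002, 0.0], [0.0, 0.0, -1.0]]
ft_force: [-1.1, -0.8, 1.0]
grip_width: 0.0001
grasp_force: 0.0
[ 0.56509557 -0.18874066  0.25135292] 0.0001233752083063202 1.05
```

View pics/w1.png

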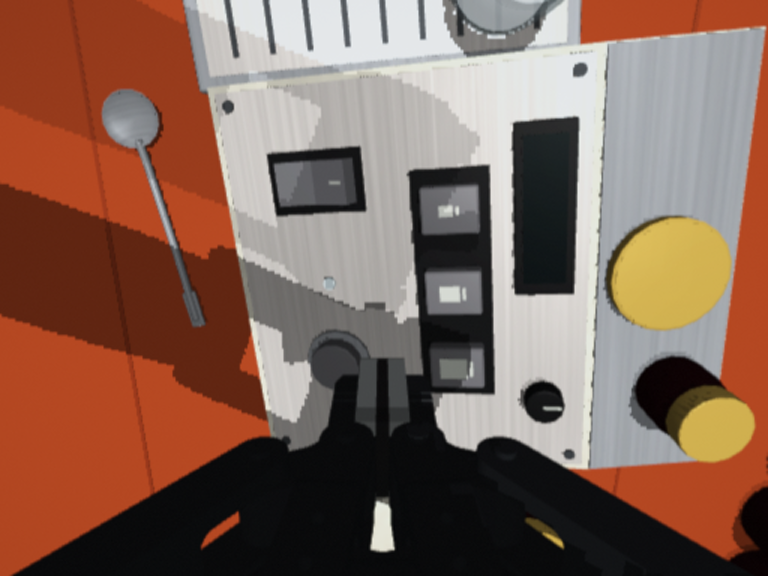

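The panel is fully visible: switch frame around (317,182), portion keys at (449,209), (454,292) and (458,367), start key at about (338,361), in the 1.5x picture. I'll fit the console pose, then check the jar size by projecting all three jars at the filling place.

```bash
cat > h.py <<'E'
import numpy as np,cv2
from rig import camera_model
from scipy.spatial.transform import Rotation as Ro
from scipy.optimize import least_squares
d=np.load("w1.npz");H=camera_model("wrist")['hand_eye']
def K(m):return np.array([[m['fx'],0,m['cx']],[0,m['fy'],m['cy']],[0,0,1]])
def wproj(P,p,R):
    m=camera_model("wrist");T=np.eye(4);T[:3,:3]=R;T[:3,3]=p;C=np.linalg.inv(T@H)
    return cv2.projectPoints(np.float64(P).reshape(-1,3),cv2.Rodrigues(C[:3,:3])[0],C[:3,3],K(m),m['dist_coeffs'])[0][:,0]
def proj(P,n):
    m=camera_model(n);return cv2.projectPoints(np.float64(P).reshape(-1,3),m['rvec'],m['tvec'],K(m),m['dist_coeffs'])[0][:,0]
def pose(q):return np.array(q[:3]),Ro.from_euler('zy',[q[3],-.2]).as_matrix()
E
cat > fit.py <<'E'
from h import *
L=np.array([[-.05,.07,.003],[.03,.05,.012],[.03,0,.012],[.03,-.05,.012],[-.05,-.05,.014]])
px=np.array([[317.5,181.5],[449,209],[454,292],[458,367],[340,361]])/1.5
f=lambda q:np.r_[((wproj(pose(q)[0]+L@pose(q)[1].T,d['p'],d['R'])-px)*np.array([[1],[1],[1],[1],[.4]])).ravel(),(q[2]-.0875)*1000]
r=least_squares(f,[.575,-.21,.0875,0],x_scale=[.01,.01,.01,.1]);q=r.x
print(q.round(4),r.fun.round(2));np.save("q.npy",q)
t,R=pose(q)
print("controls",(t+L@R.T).round(4), "switch push",(t+R@[-.033,.07,.0115]).round(4))
Rz=Ro.from_euler('z',q[3]).as_matrix();n=np.r_[t[:2],0]+Rz@[-.03,.27,0]
print("fill",n.round(3))
for nm,dd,h in(("S",.056,.062),("M",.068,.082),("L",.082,.105)):
    P=[n+[0,0,.022],n+[0,0,.022+h],n+[0,0,.157]]
    a=np.linspace(0,2*np.pi,60);rim=n+np.c_[dd/2*np.cos(a),dd/2*np.sin(a),0*a+.022+h]
    for c in("scene","side"):print(nm,c,proj(P,c).round(0).tolist(),np.r_[proj(rim,c).min(0),proj(rim,c).max(0)].round(0))
    w=wproj(rim,[.5248,0,.2307],[[0,1,0],[1,0,0],[0,0,-1]]);print(nm,"w0 rim",w.min(0),w.max(0))
E
python3 fit.py
python3 -c "
import cv2;a=cv2.imread('pics/side0.png')[130:260,170:310];b=cv2.imread('pics/scene0.png')[180:310,210:350]
cv2.imwrite('pics/jars.png',cv2.hconcat([cv2.resize(x,None,fx=2.8,fy=2.8,interpolation=2) for x in(a,b)]))"
```

```text
[ 0.5826 -0.2112  0.0873  0.0954] [ 0.04  0.03  0.38 -0.14 -0.01 -0.3   0.   -0.13 -1.16  1.65 -0.2 ]
controls [[ 0.5267 -0.1463  0.079 ]
 [ 0.6049 -0.1586  0.104 ]
 [ 0.6095 -0.2084  0.105 ]
 [ 0.6142 -0.2581  0.1059]
 [ 0.5358 -0.2657  0.0921]] switch push [ 0.5416 -0.1447  0.0907]
fill [0.527 0.055 0.   ]
S scene [[291.0, 228.0], [292.0, 217.0], [294.0, 202.0]] [282. 207. 303. 226.]
S side [[224.0, 197.0], [223.0, 179.0], [222.0, 157.0]] [212. 172. 234. 187.]
S w0 rim [222.48189086  74.54829707] [289.58171421 143.19635945]
M scene [[291.0, 228.0], [293.0, 213.0], [294.0, 202.0]] [279. 201. 306. 224.]
M side [[224.0, 197.0], [223.0, 174.0], [222.0, 157.0]] [209. 165. 236. 182.]
M w0 rim [212.43943814  65.84867308] [299.7853688  155.06247418]
L scene [[291.0, 228.0], [293.0, 208.0], [294.0, 202.0]] [277. 194. 310. 222.]
L side [[224.0, 197.0], [222.0, 167.0], [222.0, 157.0]] [206. 157. 239. 177.]
L w0 rim [198.79375347  53.73757798] [313.6361004 170.804387 ]
```

View pics/jars.png

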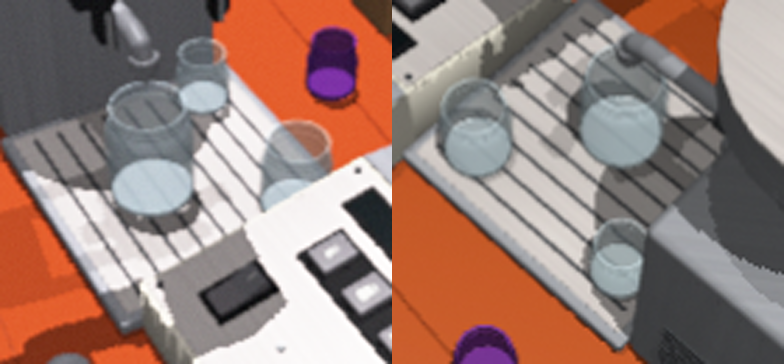

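The rim rows (side 159–175, scene 194) match only the large jar, so the right key is the one. Next I'll work out the aligned hover over the switch.

```bash
cat > go.py <<'E'
import sys
from h import *
from rig import readout
t,R=pose(np.load("q.npy"));s=readout.sense();p,Q=s['eef_pos'],s['eef_rot']
G=np.c_[R[:,1],R[:,0],-R[:,2]];print("panel now mm",(R.T@(p-t)*1e3).round(1),"turn",np.degrees(Ro.from_matrix(Q.T@G).as_rotvec()).round(2),"F",(R.T@s['ft_force']).round(1),s['clock'])
for a in sys.argv[1:]:
    v=np.array(eval(a))/1e3;print(a,"shift cm",(Q.T@(t+R@v-p)*100).round(2))
E
python3 go.py [-31,70,40] [-31,70,60]
```

```text
panel now mm [ 17.5  20.8 164.4] turn [-11.44  -0.56  -5.36] F [-0.1 -0.2  0. ] 1.1
[-31,70,40] shift cm [ 4.44 -2.72 13.24]
[-31,70,60] shift cm [ 4.44 -3.11 11.28]
```

```bash
python3 -m crank '[[[1.5,-1,4],[-4,-0.2,-2],0],[[3,-2,8],[-8,-0.4,-4],0],[[4.4,-2.7,12],[-11.44,-0.56,-5.36],0],[[4.4,-2.7,13.2],[-11.44,-0.56,-5.36],0],[[4.4,-2.7,13.2],[-11.44,-0.56,-5.36],0],[[4.4,-2.7,13.2],[-11.44,-0.56,-5.36],0]]'
python3 go.py [-31,70,17] [-31,70,5]
python3 - <<'E'
from rig import readout,get_image
import cv2,numpy as np
s=readout.sense();im=get_image("wrist");np.savez("w2.npz",p=s['eef_pos'],R=s['eef_rot'])
b=get_image("side")[190:290,220:350]
cv2.imwrite("pics/w2.png",cv2.vconcat([cv2.resize(im,(416,312)),cv2.resize(b,(416,288),interpolation=2)]))
E
```

```text
clock: 1.7
eef_pos: [0.5403, -0.1468, 0.1227]
eef_rot: [[-0.092, 0.975, 0.203], [0.996, 0.094, -0.002], [-0.021, 0.202, -0.979]]
ft_force: [0.3, -0.4, -0.2]
grip_width: 0.0002
grasp_force: 0.0
panel now mm [-28.2  67.4  43.1] turn [ 0.22  0.15 -0.07] F [ 0.2 -0.4 -0.2] 1.7
[-31,70,17] shift cm [ 0.27 -0.29  2.61]
[-31,70,5] shift cm [ 0.27 -0.3   3.81]
```

View pics/w2.png

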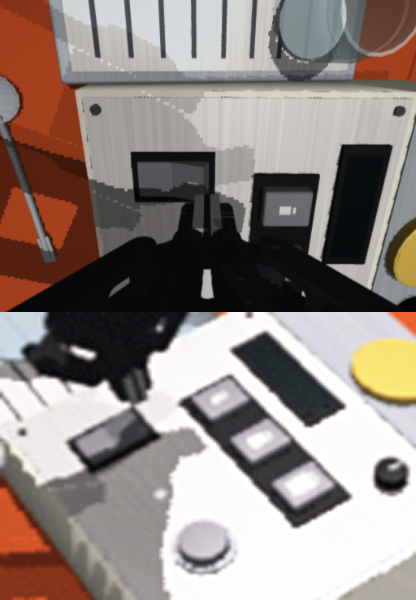

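Wrist view: the fingertip (207,197) sits just inside the rocker's back end (about 211), which agrees with the fit. Now I'll press it.

```bash
python3 go.py [-32,70,20] ; python3 -m crank '[[[0.1,-0.2,2],[0,0,0],0],[[0.1,-0.2,2.5],[0,0,0],0],[[0.1,-0.2,2.8],[0,0,0],0],[[0.1,-0.2,3.1],[0,0,0],0],[[0.1,-0.2,3.3],[0,0,0],0],[[0.1,-0.2,3.3],[0,0,0],0],[[0.1,-0.2,3.3],[0,0,0],0]]'; python3 go.py [-32,70,5]
```

```text
panel now mm [-28.   67.2  43.3] turn [ 0.27  0.17 -0.08] F [-0.4  0.4  0.1] 1.8
[-32,70,20] shift cm [ 0.29 -0.41  2.32]
clock: 2.5
eef_pos: [0.5431, -0.1455, 0.0875]
eef_rot: [[-0.092, 0.975, 0.2], [0.996, 0.094, -0.001], [-0.02, 0.199, -0.98]]
ft_force: [3.3, -0.9, 5.7]
grip_width: -0.0002
grasp_force: 2.4
panel now mm [-32.2  69.1   8.1] turn [ 0.1   0.08 -0.09] F [ 4.3 -1.3  4.9] 2.5
[-32,70,5] shift cm [0.09 0.02 0.31]
```

```bash
python3 -m crank '[[[0,0,0.2],[0,0,0],0],[[0,0,0.3],[0,0,0],0],[[0,0,0.3],[0,0,0],0]]';python3 go.py; python3 -m crank '[[[0,0,0.1],[0,0,0],0],[[0,0,0.2],[0,0,0],0],[[0,0,0.2],[0,0,0],0]]';python3 go.py
```

```text
clock: 2.8
eef_pos: [0.5436, -0.1456, 0.0872]
eef_rot: [[-0.092, 0.975, 0.2], [0.996, 0.094, -0.001], [-0.02, 0.199, -0.98]]
ft_force: [-11.3, 2.9, 23.9]
grip_width: 0.0
grasp_force: 12.7
panel now mm [-31.9  69.    7.6] turn [ 0.1   0.09 -0.06] F [-6.   3.4 25.7] 2.8
clock: 3.1
eef_pos: [0.5438, -0.1456, 0.0868]
eef_rot: [[-0.092, 0.975, 0.2], [0.996, 0.094, -0.002], [-0.02, 0.199, -0.98]]
ft_force: [-22.0, 6.1, 35.8]
grip_width: -0.0001
grasp_force: 19.7
panel now mm [-31.8  68.9   7.3] turn [ 0.08  0.1  -0.05] F [-13.8   7.5  39.5] 3.1
```

Bottomed, with firm force. I'll lift, go over the large key, and check the switch on the way.

```bash
python3 -m crank '[[[0,0,-1.5],[0,0,0],0],[[0,0,-4],[0,0,0],0],[[-4,2.1,-4],[0,0,0],0],[[-8,4.1,-4],[0,0,0],0],[[-11.9,6.2,-4],[0,0,0],0],[[-11.9,6.2,-4],[0,0,0],0],[[-11.9,6.2,-4],[0,0,0],0],[[-11.9,6.2,-4],[0,0,0],0]]'
python3 go.py [30,-50,16] [30,-50,8]
python3 - <<'E'
from rig import get_image
import cv2
im=get_image("wrist");b=get_image("side")[190:290,220:350]
cv2.imwrite("pics/w3.png",cv2.vconcat([cv2.resize(im,(416,312)),cv2.resize(b,(416,288),interpolation=2)]))
E
```

```text
clock: 3.9
eef_pos: [0.6062, -0.2569, 0.1346]
eef_rot: [[-0.092, 0.976, 0.197], [0.996, 0.094, 0.001], [-0.018, 0.196, -0.98]]
ft_force: [-0.6, 1.1, -0.1]
grip_width: 0.0001
grasp_force: 0.0
panel now mm [ 28.  -48.6  41.7] turn [-0.11 -0.05 -0.07] F [-0.5  1.1  0. ] 3.9
[30,-50,16] shift cm [-0.14  0.2   2.57]
[30,-50,8] shift cm [-0.14  0.21  3.37]
```

View pics/w3.png

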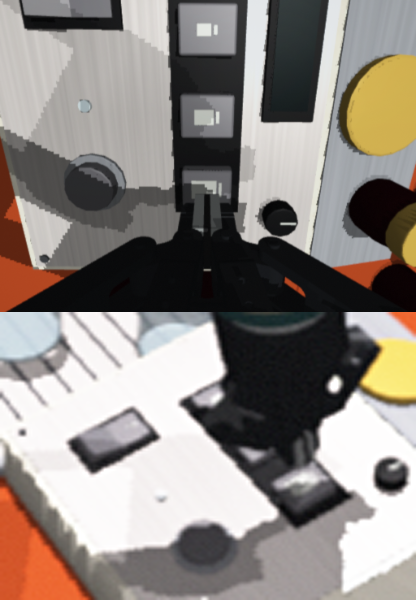

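Wrist view: the fingertip (207,200) is centred on the large key (182–233). The rocker now looks tipped back (side crop 115,440). Pressing the large key.

```bash
python3 -m crank '[[[-0.1,0.2,2.2],[0,0,0],0],[[-0.1,0.2,2.6],[0,0,0],0],[[-0.1,0.2,2.9],[0,0,0],0],[[-0.1,0.2,3.2],[0,0,0],0],[[-0.1,0.2,3.5],[0,0,0],0],[[-0.1,0.2,3.6],[0,0,0],0],[[-0.1,0.2,3.6],[0,0,0],0]]'; python3 go.py;  python3 -m crank '[[[0,0,0.2],[0,0,0],0],[[0,0,0.3],[0,0,0],0],[[0,0,0.3],[0,0,0],0]]';python3 go.py
```

```text
clock: 4.7
eef_pos: [0.6165, -0.2586, 0.101]
eef_rot: [[-0.092, 0.976, 0.199], [0.996, 0.094, -0.001], [-0.019, 0.199, -0.98]]
ft_force: [-0.7, 1.4, 1.2]
grip_width: 0.0003
grasp_force: 0.8
panel now mm [ 31.2 -50.6   6.7] turn [ 0.04  0.03 -0.08] F [-0.3  1.4  1.3] 4.7
clock: 5.0
eef_pos: [0.6168, -0.2586, 0.1006]
eef_rot: [[-0.092, 0.976, 0.199], [0.996, 0.094, -0.001], [-0.019, 0.198, -0.98]]
ft_force: [-11.6, 4.9, 15.9]
grip_width: 0.0002
grasp_force: 9.0
panel now mm [ 31.4 -50.7   6.3] turn [ 0.04  0.04 -0.06] F [-7.7  5.7 17.9] 5.0
```

Bottomed at about 6 mm. I'll move over the start key and inspect the switch before pressing.

```bash
python3 -m crank '[[[0,0,-1.5],[0,0,0],0],[[0,0,-4],[0,0,0],0],[[0,-4,-4],[0,0,0],0],[[0,-8.1,-4],[0,0,0],0],[[0,-8.1,-4],[0,0,0],0],[[0,-8.1,-4],[0,0,0],0],[[0,-8.1,-4],[0,0,0],0]]'
python3 go.py [-50,-50,18] [-50,-50,8]
python3 - <<'E'
from rig import get_image
import cv2
im=get_image("wrist");b=get_image("side");o=cv2.imread("pics/side0.png")
c=lambda i,y,x,h,w,W,H:cv2.resize(i[y:y+h,x:x+w],(W,H),interpolation=2)
cv2.imwrite("pics/w4.png",cv2.vconcat([cv2.resize(im,(400,300)),cv2.hconcat([c(b,218,235,36,40,200,180),c(o,218,235,36,40,200,180)]),c(b,200,270,66,220,400,120)]))
E
```

```text
clock: 5.7
eef_pos: [0.5309, -0.2667, 0.122]
eef_rot: [[-0.092, 0.975, 0.201], [0.996, 0.094, -0.002], [-0.02, 0.2, -0.98]]
ft_force: [0.7, -0.6, -0.2]
grip_width: 0.0002
grasp_force: 0.0
panel now mm [-48.9 -51.   44.3] turn [ 0.11  0.11 -0.06] F [ 0.6 -0.7 -0.3] 5.7
[-50,-50,18] shift cm [ 0.11 -0.12  2.63]
[-50,-50,8] shift cm [ 0.11 -0.12  3.63]
```

View pics/w4.png

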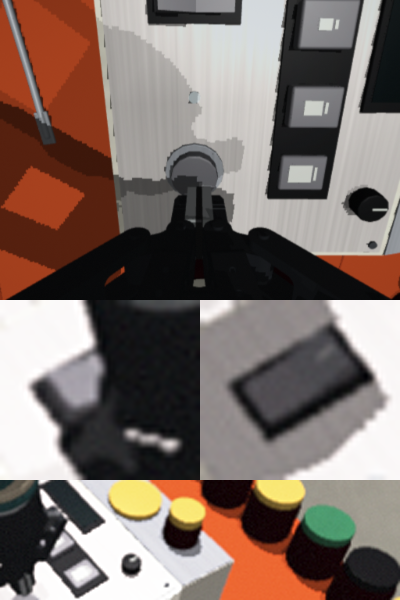

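Start key: its centre is at col 193 against the finger at col 199, so I need to go about 3 mm towards the robot. The side view of the switch is blocked, so I'll step aside once to confirm it is fully on before starting.

```bash
python3 -m crank '[[[0,4,-4],[0,0,0],0],[[0,8,-8],[0,0,0],0],[[0,12,-10],[0,0,0],0],[[0,12,-10],[0,0,0],0],[[0,12,-10],[0,0,0],0],[[0,12,-10],[0,0,0],0]]'
python3 go.py
python3 - <<'E'
from rig import get_image
import cv2
im=get_image("wrist");b=get_image("side")
c=lambda i,y,x,h,w,W,H:cv2.resize(i[y:y+h,x:x+w],(W,H),interpolation=2)
cv2.imwrite("pics/w5.png",cv2.hconcat([c(im,0,0,300,300,390,390),c(b,210,225,90,90,390,390)]))
E
```

```text
clock: 6.4
eef_pos: [0.6265, -0.2548, 0.2404]
eef_rot: [[-0.092, 0.976, 0.196], [0.996, 0.094, 0.001], [-0.018, 0.195, -0.981]]
ft_force: [-0.5, -0.2, -0.8]
grip_width: -0.0
grasp_force: 0.0
panel now mm [ 68.9 -50.3 141.4] turn [-0.16 -0.06 -0.09] F [-0.6 -0.1 -0.7] 6.4
```

View pics/w5.png

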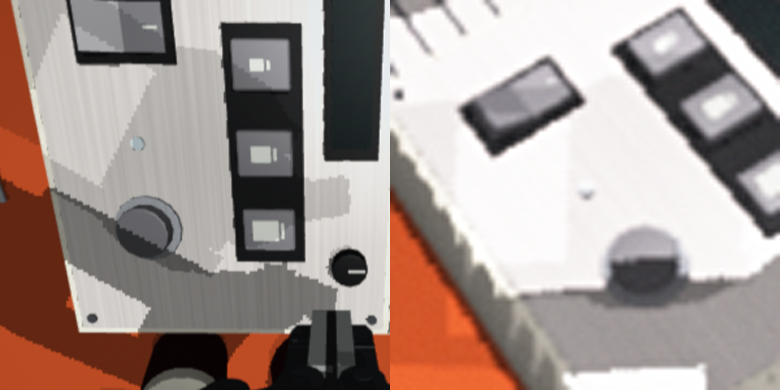

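The rocker's front half now stands raised and the back half lies flat, so the machine is on. The large key sits lower than its neighbours. Now the start key.

```bash
python3 -m crank '[[[0,-4,2],[0,0,0],0],[[0,-8,4],[0,0,0],0],[[0,-12.2,7],[0,0,0],0],[[0,-12.2,11],[0,0,0],0],[[0,-12.2,12],[0,0,0],0],[[0,-12.2,12],[0,0,0],0],[[0,-12.2,12],[0,0,0],0]]'; python3 go.py
python3 -m crank '[[[0,0,0.3],[0,0,0],0],[[0,0,0.6],[0,0,0],0],[[0,0,0.9],[0,0,0],0],[[0,0,1.2],[0,0,0],0],[[0,0,1.4],[0,0,0],0],[[0,0,1.6],[0,0,0],0],[[0,0,1.6],[0,0,0],0],[[0,0,1.6],[0,0,0],0]]';python3 go.py
```

```text
clock: 7.2
eef_pos: [0.5329, -0.267, 0.1029]
eef_rot: [[-0.092, 0.975, 0.201], [0.996, 0.094, -0.002], [-0.021, 0.2, -0.98]]
ft_force: [0.1, -0.5, 0.5]
grip_width: 0.0
grasp_force: 0.0
panel now mm [-50.7 -51.1  25.2] turn [ 0.12  0.12 -0.05] F [ 0.1 -0.6  0.5] 7.2
clock: 8.0
eef_pos: [0.5354, -0.2665, 0.0864]
eef_rot: [[-0.092, 0.976, 0.2], [0.996, 0.094, -0.001], [-0.02, 0.199, -0.98]]
ft_force: [-3.4, 2.9, 9.2]
grip_width: 0.0002
grasp_force: 4.4
panel now mm [-51.5 -50.6   8.5] turn [ 0.06  0.05 -0.07] F [-1.2  3.   9.7] 8.0
```

```bash
python3 -m crank '[[[0,0,0.2],[0,0,0],0],[[0,0,0.3],[0,0,0],0],[[0,0,0.3],[0,0,0],0]]';python3 go.py; python3 -m crank '[[[0,0,-1.5],[0,0,0],0],[[0,0,-4],[0,0,0],0],[[0,0,-8],[0,0,0],0],[[0,0,-12],[0,0,0],0],[[0,0,-12],[0,0,0],0],[[0,0,-12],[0,0,0],0]]'
python3 - <<'E'
from rig import get_image
import cv2
cv2.imwrite("pics/w6.png",cv2.hconcat([cv2.resize(get_image(n),(400,300)) for n in("side","wrist")]))
E
```

```text
clock: 8.3
eef_pos: [0.5357, -0.2666, 0.086]
eef_rot: [[-0.092, 0.976, 0.199], [0.996, 0.094, -0.001], [-0.02, 0.199, -0.98]]
ft_force: [-16.9, 7.4, 26.2]
grip_width: 0.0002
grasp_force: 14.1
panel now mm [-51.4 -50.7   8.1] turn [ 0.04  0.06 -0.05] F [-10.5   8.5  29.1] 8.3
clock: 8.9
eef_pos: [0.5118, -0.2666, 0.2004]
eef_rot: [[-0.092, 0.976, 0.2], [0.996, 0.094, -0.001], [-0.02, 0.199, -0.98]]
ft_force: [-0.5, 0.3, -0.1]
grip_width: -0.0001
grasp_force: 0.0
```

View pics/w6.png

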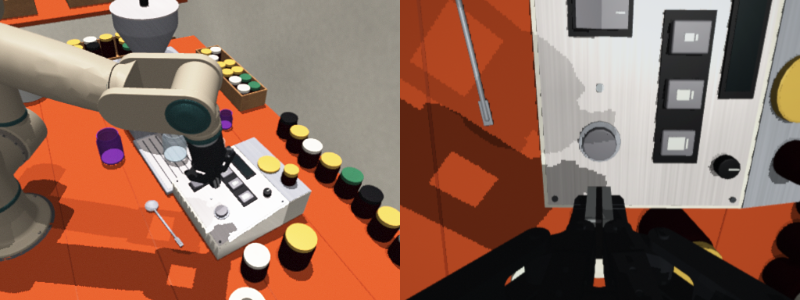

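The start key is back up (wrist 599,141), everything else is where it stood, and the hand is clear.

```bash
python3 -c "
from rig import manip;print(manip.close_job())"
```

```text
the job is handed in; nothing more can be done
None
```

I turned the filler on, pushed the large-portion key fully in to match the large jar under the spout, pressed the start key down and let it come back up, and handed the job in at about 9 s of the 38 s.

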